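# Load the module housing on the sloping screwdriving fixture

## Robot

A 6-joint arm with a two-finger parallel gripper is mounted at the origin on the work surface. World frame = base frame: x ahead of the robot, y to its left, z up, the work surface at z = 0. Lengths are in m, angles in rad, forces in N, time in s.
With the tool pointing down it reaches from about 0.35 to 0.875 m from the base axis. Payload 4.2 kg.
Tool frame: the origin (TCP) lies between the finger pads; the fingertips stand 8 mm ahead of it and the grasp point (between the pads) lies 11 mm behind it; z points along the fingers, y is the line along which they close (so a half turn about z gives the same grasp; the last joint's range is limited). The gripper opens to 87 mm and grips with 3 to 60 N. Pads are 19 mm wide; open, the fingers measure 117 mm over their backs; the gripper's body (75 mm by 190 mm) begins 51 mm behind the grasp point.
Start: joints at [-0.961, 0.385, 0.008, 0, -1.194, -0.259], TCP at [0.215, -0.587, 0.231] pointing down, gripper open.
Joint ranges: [-3.14, 3.14], [-1.21, 2.06], [-1.07, 1.41], [-3.16, 2.05], [-2.99, -0.16], [-3.1, 3.1]. Speed limits (rad/s): [2.79, 2.79, 3.14, 3.14, 3.14, 3.14].

## Interface

Orientations are given as a unit quaternion [w, x, y, z].
In Python, from cell import status, viewer, job gives the robot as it stands. The module is installed in compiled form; this text tells all that it offers.
- The arm moves only by the shell command python3 -m inch 'ROWS'. ROWS is JSON, a list of rows, each an object of numbers: "x", "y", "z": the shift along the tool's x, y, z in m; "ax", "ay", "az": the turn, a rotation vector about the tool's x, y, z in rad; "claw": the finger opening in m, from 0 to 0.087. In form: [{"x": .., "y": .., "z": .., "ax": .., "ay": .., "az": .., "claw": ..}, ...]. A call has 1 to 20 rows; each row is the pose to reach, as a shift and turn from the pose commanded when the call began, along the tool's axes at that moment; what a row does not reach only later rows make up. A row lasts 1/8 s, in which the tool goes at most 62.5 mm and 10.7 degrees, less where a joint would pass 70% of its speed; a pose out of reach is approached as far as the arm can. A call with a gripper value outside its range is refused whole. The fingers move at their own pace and stop on an object; the grip force is fixed at half the most. Time passes only in rows, so rows that repeat a pose let the fingers close. It gives the time, the measured TCP pose, the force, the opening and the grip force at its end, in the units of the state.
- status.get_state(): the state, without advancing time (a new reading comes with each control period).
- viewer.snapshot(name): name is "scene" or "side" or "wrist"; returns a dict with "image" (384x512x3 uint8, blue, green, red), "mtx" (3x3 intrinsics, pixels), "rvec" (rotation vector, rad) and "tvec" (3), from world to camera coordinates, as OpenCV has them. Camera axes: x right, y down, z forward; pixel columns grow to the right and rows downward; lengths in m; the calibration is good to about 2 mm. A picture is of the moment at which its call begins. There is no depth.
- job.finish_job(): hands the job in; it is judged then, once.
The state is a dict: "time_s": time; "q": joint angles; "joint_vel": joint speeds; "tau": joint torques, N m; "tool_pos": TCP position; "orientation": TCP orientation; "wrist_force": force on the tool from outside, world axes, zero at the start; "wrist_torque": the same for the moment, N m; "gripper_width": finger opening in m; "finger_force": force on a finger pad.
Only numpy, scipy, OpenCV 4.12 (cv2) and the standard library are available. Lean on these libraries where they do the work, as an engineer would, in place of code of your own. Each camera call takes 0.05 s, during which the arm holds its last target. There are 200 camera calls.

## Task

Take the white module housing with the green terminal block and set it on the sloping bed of the blue fixture, terminal block up, with a long side resting against the yellow lip and the housing about centred along the lip. Lower it onto the bed rather than dropping it, let go so that it stays there, and leave the other two housings where they lie.

Things in the scene. Friction and masses are not known exactly. Their poses are not given: they have to be found in the camera images.
- green_center (a point): The housing to load: a loose white box, 40 mm (its x) by 95 mm (its y) by 40 mm high (z up), 0.13 to 0.25 kg, with a GREEN terminal block 24 by 56 mm, 9 mm high, in the middle of its top. Point: centre of the 40 mm high box, 20 mm above its underside. Lies flat on the bench; grip it across the 40 mm width at mid-length. It may go on the fixture either way round.
- bed: Smooth bed, 140 mm wide, 130 long, sloping 20 degrees, of the fixed blue fixture. Origin: on its surface at the foot of the yellow lip, mid-width, 30 mm above the bench; x up the slope, y along the lip, z square out. Lip: face at x = 0, 10 mm high, 8 thick, |y| 25 to 70 mm (finger gap between). Housings slide down to it. Seated: box centre at x 20, y 0, z 20 mm. Cheeks at |y| 73, 8 mm high.
- orange_center (a point): A bystander: the same white housing but with an ORANGE terminal block. Centre of its box, 20 mm above the bench. Leave it where it lies.
- black_center (a point): A bystander: the same white housing but with a BLACK terminal block. Centre of its box, 20 mm above the bench. Leave it where it lies.
Not all that is in view belongs to the job. What is shaped like the part that bears green_center but pink or turquoise is not meant.

How it is judged:
On the way:
1. the green housing is brought down to within 15 mm of the bed while still gripped (contact force between the fingers and green above 0.5 N and z of green_center in the frame of bed between 0.01 and 0.035 m and x of green_center in the frame of bed between 0 and 0.11 m and y of green_center in the frame of bed between -0.05 and 0.05 m), for 0.05 s.
At the end, for the whole second after the job is handed in: The green-block housing lies at rest flat on the bed, terminal block up, its long side against the yellow lip (centre 14 to 27 mm up the slope from the lip, 14 to 26 mm above the bed), within 18 mm of the middle of the lip and within 10 degrees of parallel to it (x of green_center in the frame of bed between 0.014 and 0.027 m and y of green_center in the frame of bed between -0.018 and 0.018 m and z of green_center in the frame of bed between 0.014 and 0.026 m and angle between the y axis of green_center and the y axis of bed, either way round below 0.175 rad and angle between the z axis of green_center and the z axis of bed, either way round below 0.15 rad and angle between green_center's own z axis and vertical below 0.6 rad and linear speed of green below 0.02 m/s); the robot touches nothing.
It fails at once if the orange housing is moved by more than 30 mm (distance of orange_center from where it was at the start of the episode above 0.03 m).
It fails at once if the black housing is moved by more than 30 mm (distance of black_center from where it was at the start of the episode above 0.03 m).
It also fails if it takes over 38 s, if anything falls off the work surface, if the arm or the gripper's body presses on something with over 40 N, if the wrist force passes 120 N, or if a joint passes its speed limit or range.

## Working session

There is one attempt and no reset: what is moved stays moved. The work goes in short steps, Python scripts to look and compute and a shell command to move; the robot and the scene stay as the last step left them, time stands still between calls to the robot, and variables do not carry over. Pictures are saved under pics/ and viewed, at most 10 in all, crops included, and the job is handed in when it is done.

```bash
mkdir -p pics
cat > h.py <<'E'
import cv2, numpy as np
from cell import status, viewer, job
from scipy.spatial.transform import Rotation as R
def snap(n,f=None):
    s=viewer.snapshot(n)
    if f: cv2.imwrite('pics/'+f,s['image'])
    return s
def ray(s,uv,z):
    M=cv2.Rodrigues(np.array(s['rvec'],float))[0]; t=np.array(s['tvec'],float).ravel()
    uv=np.atleast_2d(uv).astype(float)
    d=np.c_[uv,np.ones(len(uv))]@np.linalg.inv(np.array(s['mtx'])).T@M
    c=-M.T@t
    return c+d*((z-c[2])/d[:,2])[:,None]
def proj(s,P):
    return cv2.projectPoints(np.atleast_2d(P).astype(float),np.array(s['rvec'],float),np.array(s['tvec'],float),np.array(s['mtx'],float),None)[0][:,0]
def blobs(s,lo,hi,amin=40):
    m=cv2.inRange(cv2.cvtColor(s['image'],cv2.COLOR_BGR2HSV),np.array(lo),np.array(hi))
    return [c for c in cv2.findContours(m,cv2.RETR_EXTERNAL,cv2.CHAIN_APPROX_NONE)[0] if cv2.contourArea(c)>amin]
E
python3 - <<'E'
from h import *
a=snap('scene');b=snap('side')
cv2.imwrite('pics/a.png',cv2.resize(np.vstack([a['image'],b['image']]),(448,600) if 0 else (400,600)))
cv2.imwrite('pics/scene.png',a['image']);cv2.imwrite('pics/side.png',b['image'])
for n,s in(('sc',a),('si',b)):
  for nm,lo,hi in(('green',(45,80,40),(80,255,255)),('yellow',(22,100,80),(35,255,255)),('blue',(100,100,40),(130,255,255)),('orange',(5,120,80),(20,255,255))):
    for c in blobs(s,lo,hi): r=cv2.minAreaRect(c);print(n,nm,cv2.contourArea(c),np.round(r[0]),np.round(r[1]),np.round(ray(s,r[0],.049)[0],3))
E
```

```text
sc green 126.5 [277. 237.] [21.  8.] [ 0.709 -0.008  0.049]
sc green 126.5 [323. 188.] [18.  9.] [0.755 0.175 0.049]
sc green 123.0 [274. 183.] [ 8. 18.] [0.638 0.131 0.049]
sc green 105.5 [307. 149.] [19.  7.] [0.669 0.275 0.049]
sc yellow 161.0 [ 60. 378.] [29. 11.] [ 0.469 -0.47   0.049]
sc blue 75814.5 [183. 247.] [285. 393.] [ 0.527 -0.132  0.049]
sc blue 14981.0 [469. 224.] [319.  84.] [1.109 0.238 0.049]
sc orange 119.0 [203. 183.] [ 8. 18.] [0.472 0.046 0.049]
sc orange 6822.5 [326.  32.] [ 65. 187.] [0.521 0.814 0.049]
sc orange 63.5 [214.   7.] [ 7. 27.] [0.082 0.768 0.049]
si green 208.0 [173. 230.] [23. 11.] [0.663 0.282 0.049]
si green 122.5 [230. 199.] [ 8. 23.] [0.635 0.139 0.049]
si green 106.0 [180. 188.] [10. 20.] [0.75  0.183 0.049]
si green 107.0 [246. 160.] [18.  8.] [0.704 0.    0.049]
si yellow 187.0 [417. 126.] [ 8. 31.] [ 0.429 -0.43   0.049]
si yellow 97.5 [470. 121.] [18.  7.] [ 0.319 -0.56   0.049]
si blue 108.0 [489. 127.] [18.  8.] [ 0.268 -0.558  0.049]
si blue 81722.0 [283. 269.] [272. 481.] [0.43  0.221 0.049]
si blue 53141.0 [191. 123.] [246. 382.] [ 0.946 -0.038  0.049]
si orange 119.0 [314. 212.] [10. 19.] [0.467 0.057 0.049]
```

View pics/scene.png

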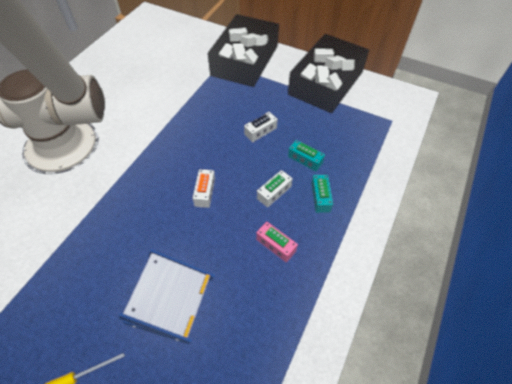

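View pics/side.png

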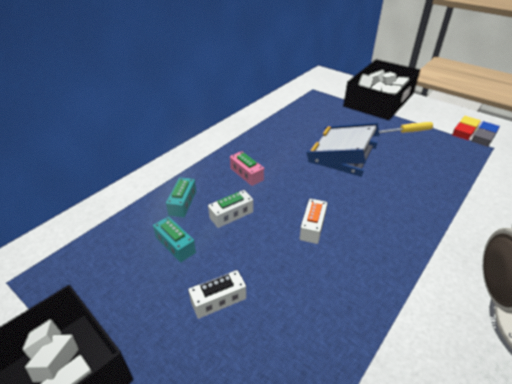

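The scene view has the green-block white housing at about (275,185). The fixture is at (168,297) with its yellow lip on its right edge, near (207,283) and (189,326). The orange and black housings are well clear of both.

Run:
```python
from h import *
for n,g,box in(('scene',(274,183),(170,265,220,345)),('side',(230,199),(300,115,385,175))):
  s=snap(n)
  for c in blobs(s,(45,80,40),(80,255,255)):
    r=cv2.minAreaRect(c)
    if np.hypot(*(np.array(r[0])-g))<6:
      P=ray(s,c[:,0],.049)[:,:2].astype(np.float32); q=cv2.minAreaRect(P*1000); B=cv2.boxPoints(q)
      e=max(B[1]-B[0],B[2]-B[1],key=np.linalg.norm); print(n,'green',np.round(q[0],1),np.round(q[1]),'long yaw',np.degrees(np.arctan2(e[1],e[0])))
  x0,y0,x1,y1=box
  h=cv2.cvtColor(s['image'],cv2.COLOR_BGR2HSV)[y0:y1,x0:x1]
  m=cv2.inRange(h,np.array((12,90,90)),np.array((35,255,255)))
  k,l,st,ce=cv2.connectedComponentsWithStats(m)
  for i in range(1,k):
    if st[i,4]>5: uv=ce[i]+(x0,y0);print(n,'lip',st[i,4],uv,np.round(ray(s,uv,.038)[0],4))
  m=cv2.inRange(h,np.array((0,0,120)),np.array((180,80,255)))
  c=max(cv2.findContours(m,cv2.RETR_EXTERNAL,cv2.CHAIN_APPROX_NONE)[0],key=cv2.contourArea)
  r=cv2.approxPolyDP(c,5,True)[:,0]+(x0,y0)
  for z in(.03,.0745): print(n,'bed corners z',z,[(tuple(map(int,u)),np.round(p[:2],3).tolist()) for u,p in zip(r,ray(s,r,z))])
print(status.get_state()['orientation'],status.get_state()['time_s'])
```

```text
scene green [638.1 131.6] [53. 23.] long yaw 72.93621
scene lip 66 [204.03030303 283.66666667] [ 0.6136 -0.1817  0.038 ]
scene lip 81 [188.50617284 325.87654321] [ 0.6324 -0.2746  0.038 ]
scene bed corners z 0.03 [((170, 265), [0.518, -0.177]), ((170, 331), [0.602, -0.3]), ((187, 337), [0.64, -0.294]), ((209, 274), [0.61, -0.155])]
scene bed corners z 0.0745 [((170, 265), [0.536, -0.189]), ((170, 331), [0.615, -0.305]), ((187, 337), [0.651, -0.299]), ((209, 274), [0.622, -0.168])]
side green [634.3 140.1] [54. 25.] long yaw 73.53611
side lip 31 [326.5483871  130.06451613] [ 0.6281 -0.2671  0.038 ]
side lip 31 [314.90322581 146.22580645] [ 0.6095 -0.1748  0.038 ]
side bed corners z 0.03 [((375, 126), [0.534, -0.389]), ((332, 128), [0.628, -0.299]), ((310, 150), [0.616, -0.162]), ((317, 141), [0.625, -0.212]), ((316, 151), [0.601, -0.168]), ((363, 149), [0.506, -0.256])]
side bed corners z 0.0745 [((375, 126), [0.508, -0.314]), ((332, 128), [0.594, -0.231]), ((310, 150), [0.583, -0.104]), ((317, 141), [0.592, -0.15]), ((316, 151), [0.569, -0.109]), ((363, 149), [0.482, -0.191])]
[-1.58965416e-04 -1.74447521e-01  9.84666251e-01  6.40876577e-04] 0.2
```

```bash
cat >> h.py <<'E'
def rel(pos,Rt):
    st=status.get_state(); w,x,y,z=st['orientation']; R0=R.from_quat([x,y,z,w])
    d=R0.inv().apply(np.array(pos)-st['tool_pos']); rv=(R0.inv()*Rt).as_rotvec()
    print('shift',np.round(d,4),'turn',np.round(rv,3),'rows>=',np.linalg.norm(d)/.0625,np.degrees(np.linalg.norm(rv))/10.7)
def frame(yaw_y,tilt=None):  # tool down, tool y at world yaw (deg)
    a=np.radians(yaw_y); y=np.array([np.cos(a),np.sin(a),0]); z=np.array([0,0,-1.]); return R.from_matrix(np.c_[np.cross(y,z),y,z])
E
python3 -c "
from h import *
rel([.636,.136,.2],frame(163.2))"
```

```text
shift [-0.6439  0.5338  0.0305] turn [ 0.001  0.001 -0.927] rows>= 13.391943343157259 4.963273630960407
```

```bash
python3 -m inch '[{"x":-0.644,"y":0.534,"z":0.03,"az":-0.927,"claw":0.087},{"x":-0.644,"y":0.534,"z":0.03,"az":-0.927,"claw":0.087},{"x":-0.644,"y":0.534,"z":0.03,"az":-0.927,"claw":0.087},{"x":-0.644,"y":0.534,"z":0.03,"az":-0.927,"claw":0.087},{"x":-0.644,"y":0.534,"z":0.03,"az":-0.927,"claw":0.087},{"x":-0.644,"y":0.534,"z":0.03,"az":-0.927,"claw":0.087},{"x":-0.644,"y":0.534,"z":0.03,"az":-0.927,"claw":0.087},{"x":-0.644,"y":0.534,"z":0.03,"az":-0.927,"claw":0.087},{"x":-0.644,"y":0.534,"z":0.03,"az":-0.927,"claw":0.087},{"x":-0.644,"y":0.534,"z":0.03,"az":-0.927,"claw":0.087},{"x":-0.644,"y":0.534,"z":0.03,"az":-0.927,"claw":0.087},{"x":-0.644,"y":0.534,"z":0.03,"az":-0.927,"claw":0.087},{"x":-0.644,"y":0.534,"z":0.03,"az":-0.927,"claw":0.087},{"x":-0.644,"y":0.534,"z":0.03,"az":-0.927,"claw":0.087},{"x":-0.644,"y":0.534,"z":0.03,"az":-0.927,"claw":0.087},{"x":-0.644,"y":0.534,"z":0.03,"az":-0.927,"claw":0.087},{"x":-0.644,"y":0.534,"z":0.03,"az":-0.927,"claw":0.087},{"x":-0.644,"y":0.534,"z":0.03,"az":-0.927,"claw":0.087}]'
python3 - <<'E'
from h import *
s=snap('wrist','w1.png')
for c in blobs(s,(45,80,40),(80,255,255),200):
      P=ray(s,c[:,0],.049)[:,:2].astype(np.float32); q=cv2.minAreaRect(P*1000); B=cv2.boxPoints(q)
      e=max(B[1]-B[0],B[2]-B[1],key=np.linalg.norm); print(cv2.minAreaRect(c),'green',np.round(q[0],1),np.round(q[1]),'long yaw',np.degrees(np.arctan2(e[1],e[0])))
print(np.round(status.get_state()['q'],2))
E
```

```text
[-0.96  0.39  0.01 -0.   -1.19 -0.26]invalid input
```

View pics/w1.png

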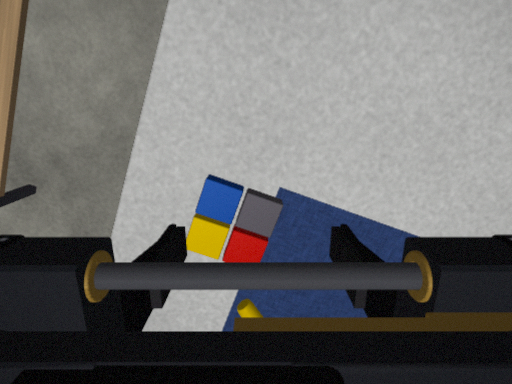

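The wrist view shows only coloured cubes, so the arm hasn't moved and the call was refused. I'll write every key in each row.

```bash
python3 -m inch '[{"x":-0.644,"y":0.534,"z":0.03,"ax":0,"ay":0,"az":-0.927,"claw":0.087},{"x":-0.644,"y":0.534,"z":0.03,"ax":0,"ay":0,"az":-0.927,"claw":0.087},{"x":-0.644,"y":0.534,"z":0.03,"ax":0,"ay":0,"az":-0.927,"claw":0.087},{"x":-0.644,"y":0.534,"z":0.03,"ax":0,"ay":0,"az":-0.927,"claw":0.087},{"x":-0.644,"y":0.534,"z":0.03,"ax":0,"ay":0,"az":-0.927,"claw":0.087},{"x":-0.644,"y":0.534,"z":0.03,"ax":0,"ay":0,"az":-0.927,"claw":0.087},{"x":-0.644,"y":0.534,"z":0.03,"ax":0,"ay":0,"az":-0.927,"claw":0.087},{"x":-0.644,"y":0.534,"z":0.03,"ax":0,"ay":0,"az":-0.927,"claw":0.087},{"x":-0.644,"y":0.534,"z":0.03,"ax":0,"ay":0,"az":-0.927,"claw":0.087},{"x":-0.644,"y":0.534,"z":0.03,"ax":0,"ay":0,"az":-0.927,"claw":0.087},{"x":-0.644,"y":0.534,"z":0.03,"ax":0,"ay":0,"az":-0.927,"claw":0.087},{"x":-0.644,"y":0.534,"z":0.03,"ax":0,"ay":0,"az":-0.927,"claw":0.087},{"x":-0.644,"y":0.534,"z":0.03,"ax":0,"ay":0,"az":-0.927,"claw":0.087},{"x":-0.644,"y":0.534,"z":0.03,"ax":0,"ay":0,"az":-0.927,"claw":0.087},{"x":-0.644,"y":0.534,"z":0.03,"ax":0,"ay":0,"az":-0.927,"claw":0.087},{"x":-0.644,"y":0.534,"z":0.03,"ax":0,"ay":0,"az":-0.927,"claw":0.087},{"x":-0.644,"y":0.534,"z":0.03,"ax":0,"ay":0,"az":-0.927,"claw":0.087},{"x":-0.644,"y":0.534,"z":0.03,"ax":0,"ay":0,"az":-0.927,"claw":0.087}]'
cat > look.py <<'E'
import sys
from h import *
s=snap('wrist',sys.argv[1])
for c in blobs(s,(45,80,40),(80,255,255),200):
      P=ray(s,c[:,0],.049)[:,:2].astype(np.float32); q=cv2.minAreaRect(P*1000); B=cv2.boxPoints(q)
      e=max(B[1]-B[0],B[2]-B[1],key=np.linalg.norm); print(cv2.minAreaRect(c),'green',np.round(q[0],1),np.round(q[1]),'long yaw',np.degrees(np.arctan2(e[1],e[0])))
print(np.round(status.get_state()['q'],2))
E
python3 look.py w2.png
```

```text
time_s: 2.5
tool_pos: [0.6359, 0.1349, 0.2011]
orientation: [0.0, -0.596, 0.803, -0.0]
wrist_force: [0.8, -0.1, 0.2]
gripper_width: 0.0869
finger_force: 0.0
((267.5691833496094, 298.3678283691406), (18.39479637145996, 46.782737731933594), 87.87889862060547) green [666.2 280. ] [26. 57.] long yaw -14.364189
((157.00001525878906, 232.50003051757812), (12.020814895629883, 21.920310974121094), 45.0) green [761.4 160.2] [27. 14.] long yaw 27.912537
((258.0, 180.5), (49.0, 22.0), 90.0) green [635.  135.9] [54. 23.] long yaw 72.57356
((145.4093017578125, 67.63938903808594), (26.873676300048828, 59.93362045288086), 86.18592071533203) green [706.  -3.] [24. 56.] long yaw -13.272855
[ 0.46  0.45  0.03 -0.   -1.15 -0.75]
```

The wrist view puts the green block at (258,180), i.e. (0.635, 0.136), and the tool is aligned over it. Next I descend and grip.

```bash
python3 -m inch '[{"x":0,"y":0.001,"z":0.05,"ax":0,"ay":0,"az":0.01,"claw":0.087},{"x":0,"y":0.001,"z":0.1,"ax":0,"ay":0,"az":0.01,"claw":0.087},{"x":0,"y":0.001,"z":0.14,"ax":0,"ay":0,"az":0.01,"claw":0.087},{"x":0,"y":0.001,"z":0.165,"ax":0,"ay":0,"az":0.01,"claw":0.087},{"x":0,"y":0.001,"z":0.18,"ax":0,"ay":0,"az":0.01,"claw":0.087},{"x":0,"y":0.001,"z":0.189,"ax":0,"ay":0,"az":0.01,"claw":0.087},{"x":0,"y":0.001,"z":0.189,"ax":0,"ay":0,"az":0.01,"claw":0.087},{"x":0,"y":0.001,"z":0.189,"ax":0,"ay":0,"az":0.01,"claw":0.02},{"x":0,"y":0.001,"z":0.189,"ax":0,"ay":0,"az":0.01,"claw":0.02},{"x":0,"y":0.001,"z":0.189,"ax":0,"ay":0,"az":0.01,"claw":0.02},{"x":0,"y":0.001,"z":0.189,"ax":0,"ay":0,"az":0.01,"claw":0.02},{"x":0,"y":0.001,"z":0.189,"ax":0,"ay":0,"az":0.01,"claw":0.02},{"x":0,"y":0.001,"z":0.189,"ax":0,"ay":0,"az":0.01,"claw":0.02},{"x":0,"y":0.001,"z":0.189,"ax":0,"ay":0,"az":0.01,"claw":0.02}]'
```

```text
time_s: 4.3
tool_pos: [0.6352, 0.1362, 0.0116]
orientation: [0.0, -0.592, 0.806, -0.0]
wrist_force: [-0.1, 0.0, -0.2]
gripper_width: 0.0397
finger_force: 30.0
```

```bash
cat >> h.py <<'E'
def bed(O,yawx,p):
    a=np.radians(yawx); t=np.radians(20); u=np.array([np.cos(a),np.sin(a),0]); k=np.array([0,0,1.])
    X=u*np.cos(t)+k*np.sin(t); Z=-u*np.sin(t)+k*np.cos(t); B=np.c_[X,np.cross(Z,X),Z]
    return np.array(O)+B@np.array(p), R.from_matrix(np.c_[np.cross(X,-Z),X,-Z])
E
python3 - <<'E'
from h import *
rel([.635,.136,.2],frame(191.4))
rel([.614-.10,-.226-.02,.2],frame(191.4))
E
```

```text
shift [ 2.000e-04  1.000e-04 -1.884e-01] turn [-0.     0.    -0.502] rows>= 3.0149535256626696 2.687685774339066
shift [ 0.4009  0.0016 -0.1885] turn [-0.     0.    -0.502] rows>= 7.088097699657538 2.687685774339066
```

```bash
python3 -m inch '[{"x":0,"y":0,"z":-0.04,"ax":0,"ay":0,"az":0,"claw":0.02},{"x":0,"y":0,"z":-0.09,"ax":0,"ay":0,"az":0,"claw":0.02},{"x":0.02,"y":0,"z":-0.14,"ax":0,"ay":0,"az":-0.05,"claw":0.02},{"x":0.06,"y":0,"z":-0.18,"ax":0,"ay":0,"az":-0.12,"claw":0.02},{"x":0.11,"y":0,"z":-0.19,"ax":0,"ay":0,"az":-0.2,"claw":0.02},{"x":0.16,"y":0,"z":-0.19,"ax":0,"ay":0,"az":-0.28,"claw":0.02},{"x":0.21,"y":0,"z":-0.19,"ax":0,"ay":0,"az":-0.36,"claw":0.02},{"x":0.26,"y":0,"z":-0.19,"ax":0,"ay":0,"az":-0.44,"claw":0.02},{"x":0.31,"y":0,"z":-0.19,"ax":0,"ay":0,"az":-0.502,"claw":0.02},{"x":0.36,"y":0,"z":-0.19,"ax":0,"ay":0,"az":-0.502,"claw":0.02},{"x":0.39,"y":0,"z":-0.19,"ax":0,"ay":0,"az":-0.502,"claw":0.02},{"x":0.4,"y":0,"z":-0.19,"ax":0,"ay":0,"az":-0.502,"claw":0.02},{"x":0.4,"y":0,"z":-0.19,"ax":0,"ay":0,"az":-0.502,"claw":0.02},{"x":0.4,"y":0,"z":-0.19,"ax":0,"ay":0,"az":-0.502,"claw":0.02}]'
python3 - <<'E'
from h import *
s=snap('wrist','w3.png')
for c in blobs(s,(12,90,90),(35,255,255),30):
  P=ray(s,c[:,0],.038)[:,:2].astype(np.float32); q=cv2.minAreaRect(P*1000)
  print(cv2.minAreaRect(c),np.round(q[0],1),np.round(q[1],1),q[2])
E
```

```text
time_s: 6.05
tool_pos: [0.516, -0.2447, 0.2014]
orientation: [-0.0, 0.774, -0.633, -0.0]
wrist_force: [0.7, -0.4, -0.9]
gripper_width: 0.0398
finger_force: 30.0
((302.0, 321.0), (18.0, 324.0), 90.0) [421.1 -69.6] [423.   27.9] 11.480425834655762
((339.564208984375, 276.46240234375), (51.28614807128906, 15.033294677734375), 86.18592071533203) [ 392.  -141.6] [18.3 72.6] 18.927623748779297
((175.8502960205078, 276.4207458496094), (14.138829231262207, 51.291954040527344), 3.945185899734497) [ 589.3 -101.6] [17.2 72.6] 3.895941734313965
((167.0900421142578, 214.53567504882812), (37.29404830932617, 10.308923721313477), 85.03025817871094) [ 608.9 -181. ] [11.8 45.4] 11.389081001281738
((159.625244140625, 131.7943115234375), (42.67161560058594, 11.366255760192871), 84.47245788574219) [ 627.3 -272.4] [11.9 43.7] 11.340065002441406
```

View pics/w3.png

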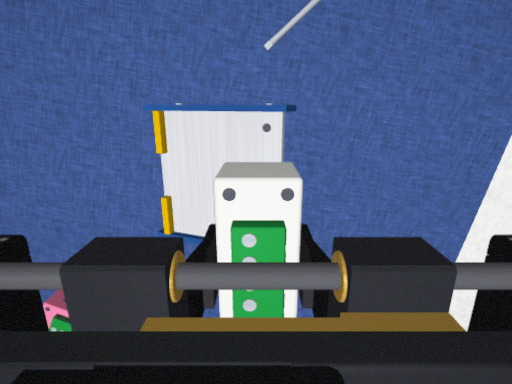

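The wrist view shows the yellow lip segments at (160,132) and (167,215), giving a lip centre of about (0.620, -0.226) and confirming the yaw. The housing is held straight at (258,260).

Run:
```python
from h import *
for z in(.085,.0125):
  p,r=bed([.613,-.2274,.03],191.4,[.027,0,z]); print(p); rel(p,r)
```

```text
[ 0.61662701 -0.22666867  0.11910842]
shift [ 0.0024 -0.1021  0.0823] turn [-0.349  0.     0.001] rows>= 2.0985723257912534 1.868909924287597
[ 0.59231976 -0.23156987  0.0509807 ]
shift [ 0.0024 -0.0773  0.1505] turn [-0.349  0.     0.001] rows>= 2.706558122081645 1.868909924287597
```

```bash
python3 -m inch '[{"x":0.002,"y":-0.03,"z":0,"ax":-0.1,"ay":0,"az":0,"claw":0.02},{"x":0.002,"y":-0.06,"z":0.02,"ax":-0.2,"ay":0,"az":0,"claw":0.02},{"x":0.002,"y":-0.09,"z":0.05,"ax":-0.3,"ay":0,"az":0,"claw":0.02},{"x":0.002,"y":-0.102,"z":0.075,"ax":-0.349,"ay":0,"az":0,"claw":0.02},{"x":0.002,"y":-0.102,"z":0.082,"ax":-0.349,"ay":0,"az":0,"claw":0.02},{"x":0.002,"y":-0.102,"z":0.082,"ax":-0.349,"ay":0,"az":0,"claw":0.02},{"x":0.002,"y":-0.102,"z":0.082,"ax":-0.349,"ay":0,"az":0,"claw":0.02}]'
python3 - <<'E'
from h import *
p,r=bed([.613,-.2274,.03],191.4,[.027,0,.0125]); rel(p,r)
s=snap('wrist','w4.png')
E
```

```text
time_s: 6.98
tool_pos: [0.6164, -0.2277, 0.1218]
orientation: [0.133, 0.762, -0.624, -0.108]
wrist_force: [-0.1, 0.3, -2.9]
gripper_width: 0.0396
finger_force: 30.0
shift [-0.001  -0.0011  0.0749] turn [-0.003 -0.001 -0.   ] rows>= 1.1986182770285227 0.020002538302272506
```

View pics/w4.png

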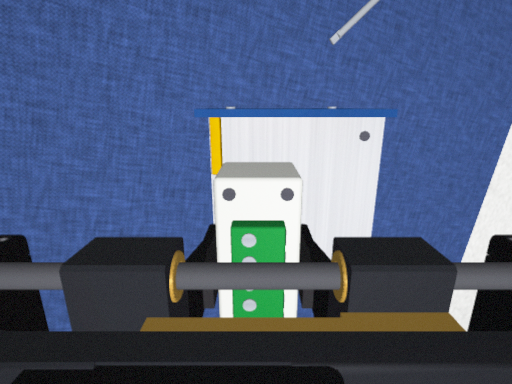

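The housing is square to the bed at (258,230), just upslope of the lip at (215,145). Now I descend gently.

```bash
python3 -m inch '[{"x":-0.001,"y":-0.001,"z":0.025,"ax":0,"ay":0,"az":0,"claw":0.02},{"x":-0.001,"y":-0.001,"z":0.045,"ax":0,"ay":0,"az":0,"claw":0.02},{"x":-0.001,"y":-0.001,"z":0.057,"ax":0,"ay":0,"az":0,"claw":0.02},{"x":-0.001,"y":-0.001,"z":0.064,"ax":0,"ay":0,"az":0,"claw":0.02},{"x":-0.001,"y":-0.001,"z":0.068,"ax":0,"ay":0,"az":0,"claw":0.02},{"x":-0.001,"y":-0.001,"z":0.071,"ax":0,"ay":0,"az":0,"claw":0.02},{"x":-0.001,"y":-0.001,"z":0.071,"ax":0,"ay":0,"az":0,"claw":0.02},{"x":-0.001,"y":-0.001,"z":0.071,"ax":0,"ay":0,"az":0,"claw":0.02}]'
python3 - <<'E'
from h import *
p,r=bed([.613,-.2274,.03],191.4,[.027,0,.0125]); rel(p,r)
snap('side','s5.png'); i=cv2.imread('pics/s5.png')[90:190,270:420]; cv2.imwrite('pics/s5c.png',cv2.resize(i,None,fx=4,fy=4,interpolation=2))
E
```

```text
time_s: 8.02
tool_pos: [0.5934, -0.231, 0.0528]
orientation: [0.134, 0.762, -0.624, -0.11]
wrist_force: [-0.1, -0.0, -1.2]
gripper_width: 0.0397
finger_force: 30.0
shift [0.0003 0.0005 0.0021] turn [-0.001 -0.     0.   ] rows>= 0.03442574372099958 0.004168686112500768
```

View pics/s5c.png

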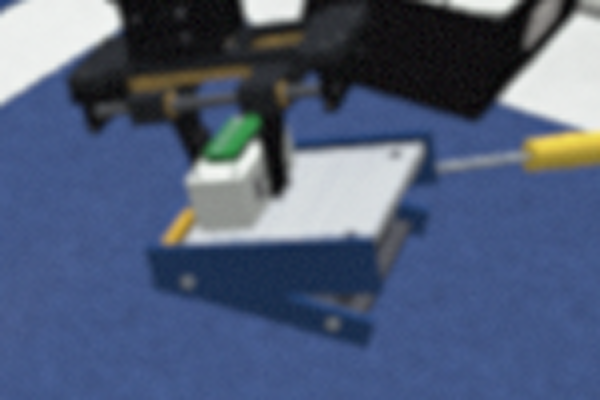

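The side view shows the housing level with the bed and just above it, beside the lip and clear of it. I'll lower it the last few mm.

```bash
python3 -m inch '[{"x":0,"y":0,"z":0.001,"ax":0,"ay":0,"az":0,"claw":0.02},{"x":0,"y":0,"z":0.002,"ax":0,"ay":0,"az":0,"claw":0.02},{"x":0,"y":0,"z":0.003,"ax":0,"ay":0,"az":0,"claw":0.02},{"x":0,"y":0,"z":0.003,"ax":0,"ay":0,"az":0,"claw":0.02}]'
```

```text
time_s: 8.57
tool_pos: [0.5926, -0.2314, 0.0504]
orientation: [0.134, 0.762, -0.624, -0.109]
wrist_force: [1.1, 0.8, 1.8]
gripper_width: 0.0396
finger_force: 30.0
```

Contact is starting, so I release and wait for it to slide to the lip.

```bash
python3 -m inch '[{"x":0,"y":0,"z":0,"ax":0,"ay":0,"az":0,"claw":0.044},{"x":0,"y":0,"z":0,"ax":0,"ay":0,"az":0,"claw":0.052},{"x":0,"y":0,"z":0,"ax":0,"ay":0,"az":0,"claw":0.06},{"x":0,"y":0,"z":0,"ax":0,"ay":0,"az":0,"claw":0.07},{"x":0,"y":0,"z":0,"ax":0,"ay":0,"az":0,"claw":0.08},{"x":0,"y":0,"z":0,"ax":0,"ay":0,"az":0,"claw":0.08},{"x":0,"y":0,"z":0,"ax":0,"ay":0,"az":0,"claw":0.08},{"x":0,"y":0,"z":0,"ax":0,"ay":0,"az":0,"claw":0.08},{"x":0,"y":0,"z":0,"ax":0,"ay":0,"az":0,"claw":0.08},{"x":0,"y":0,"z":0,"ax":0,"ay":0,"az":0,"claw":0.08}]'
python3 -m inch '[{"x":0,"y":0,"z":-0.02,"ax":0,"ay":0,"az":0,"claw":0.08},{"x":0,"y":0,"z":-0.05,"ax":0,"ay":0,"az":0,"claw":0.08},{"x":0,"y":0,"z":-0.09,"ax":0,"ay":0,"az":0,"claw":0.08},{"x":0,"y":0.02,"z":-0.12,"ax":0,"ay":0,"az":0,"claw":0.08},{"x":0,"y":0.04,"z":-0.14,"ax":0,"ay":0,"az":0,"claw":0.08},{"x":0,"y":0.04,"z":-0.14,"ax":0,"ay":0,"az":0,"claw":0.08},{"x":0,"y":0.04,"z":-0.14,"ax":0,"ay":0,"az":0,"claw":0.08}]'
python3 - <<'E'
from h import *
O=np.array([.613,-.2274,.03]); 
_,r=bed(O,191.4,[0,0,0]); M=r.as_matrix(); B=np.c_[M[:,1],np.cross(-M[:,2],M[:,1]),-M[:,2]]
s=snap('wrist','w6.png')
for c in blobs(s,(45,80,40),(80,255,255),300):
  m=cv2.Rodrigues(np.array(s['rvec'],float))[0]; cam=-m.T@np.array(s['tvec'],float).ravel()
  d=ray(s,c[:,0],0)-cam; cb=(cam-O)@B; db=d@B
  P=cb+db*((.049-cb[2])/db[:,2])[:,None]
  print(cv2.minAreaRect(c)[0],cv2.minAreaRect((P[:,:2]*1000).astype(np.float32)))
E
```

```text
time_s: 9.82
tool_pos: [0.592, -0.2313, 0.0497]
orientation: [0.134, 0.762, -0.624, -0.11]
wrist_force: [0.2, -0.2, 1.3]
gripper_width: 0.0799
finger_force: 0.0
time_s: 10.7
tool_pos: [0.6013, -0.229, 0.1939]
orientation: [0.135, 0.762, -0.624, -0.111]
wrist_force: [-0.1, 0.3, -0.5]
gripper_width: 0.0799
finger_force: 0.0
(204.27032470703125, 192.528076171875) ((19.58197021484375, -0.09777259826660156), (55.587223052978516, 23.90146255493164), 89.98047637939453)
```

View pics/w6.png

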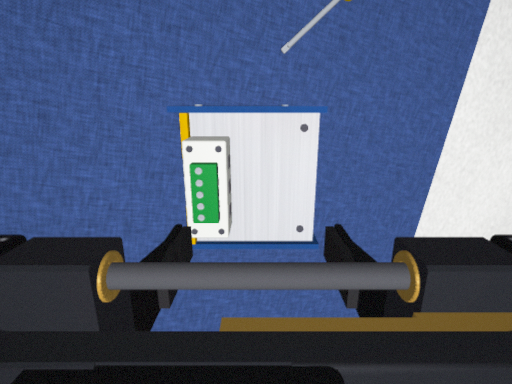

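The wrist view shows the housing at (204,190), terminal block up and flat against the lip. It measures x 19.6 mm, y -0.1 mm and parallel to the lip, so it is seated.

```bash
python3 -c "
from cell import job
print(job.finish_job())"
```

```text
the job is handed in; nothing more can be done
None
```

The green-block housing is seated flat against the yellow lip, centred to within about 1 mm with its terminal block up. The gripper is clear, the arm went nowhere near the other two housings, and the job was handed in at about 11 s; no verdict came back.

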